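Wind the glaze-drying timer to its stop and set it back to the clip

TASK

Set the bench timer for the next glaze coat: turn its dial clockwise past the top mark until you feel the spring come firmly up against its stop, without forcing it, then turn it back so that the pointer stands at the steel clip on the rim, and let go. Do not move the clip, and leave the jars and the cone pack where they are.

Things in the scene. Friction and masses are not known exactly. Their poses are not given: they have to be found in the camera images.
- timer_board: Square plywood board 130 x 130 x 12 mm, screwed down; the timer stands on its centre on a round rubber mount. Origin: centre of the underside, z up. It does not move during the task.
- timer_housing: Round grey timer housing, 96 mm across, its top 58 mm above the table. Origin: centre of its underside, 20 mm up. It can twist about the vertical on its rubber mount, a spring of 2 N m/rad; untwisted its axes are parallel to the board's. A twist over 0.06 rad (0.12 N m) with the dial at its stop is firmly against the stop; over 0.16 rad (0.32 N m), either way, is forcing it.
- dial: White disc, 74 mm across, face 62.5 mm above the table, with a black bar grip across its centre: 14 mm thick, 52 mm long, its top 95.5 mm above the table; take the upper 25 mm by the two long sides. Origin: on the turning axis, under the disc; +y runs along the bar to the pointer, z up. Turning takes 0.04 N m; it stays where it is left. The unseen stop lies 0.1 to 0.6 rad past the top mark.
- grip (a point): Point on the dial's turning axis in the bar grip, 84.5 mm above the table.
- pointer (a point): Tip of the dial's pointer, a short black finger on the dial face continuing the bar at one end, 36 mm from the axis.
- clip_mark (a point): The point on the circle of the pointer tip at which the set-time clip points. The clip is a dark steel tab 5 mm wide across the housing's rim, from 39 to 53 mm from the axis, bent down its side, its top 2 mm below the dial face. It stays unless pushed and twists with the housing. It stands 1.05 to 1.85 rad clockwise from zero.
- top_mark (a point): The point on the circle of the pointer tip (36 mm from the axis) at the top mark, a double tick at 20 minutes, 2.4 rad clockwise from zero. The pointer starts between 0 and 0.85 rad from zero.
- jar_brown: Bystander: screw-lid jar with a red-brown lid, 69 mm across, 85 mm high. Origin: centre of its underside.
- jar_white: Bystander: screw-lid jar with a black lid, 69 mm across, 85 mm high. Origin: centre of its underside.
- cone_pack: Bystander: three small pyrometric cones in a clay bar 28 x 92 mm, 63 mm high. Origin: centre of its underside.
- zero_mark (a point): The point on the circle of the pointer tip (36 mm from the axis) at the scale's zero, a thick tick, in the housing's +y direction. The scale runs clockwise seen from above (90 degrees on is the housing's +x): a small tick each minute (0.12 rad), longer ones every 5 minutes.

How it is judged:
By the outcome, as a careful person would: the job done as asked, in the order asked, and still so for the second after the job is handed in, with the robot touching nothing.
It also fails if it takes over 69 s, if anything falls off the work surface, if the arm or the gripper's body presses on something with over 40 N, if the wrist force passes 120 N, or if a joint passes its speed limit or range.

ROBOT

A 6-joint arm with a two-finger parallel gripper is mounted at the origin on a cart in front of the work surface, level with it; the furniture and walls round the work are solid. World frame = base frame: x ahead of the robot, y to its left, z up, the work surface at z = 0. Lengths are in mm, angles in rad, forces in N, time in s.
With the tool pointing down it reaches from about 300 to 775 mm from the base axis. Payload 14.6 kg.
Tool frame: the origin (TCP) lies on the centre line of the jaws, within the pads' length; the fingertips stand 19 mm ahead of it and the grasp point (between the pads) is the TCP (bot.tip_reach is the distance from the TCP to the fingertips, in mm); y points along the fingers, x is the direction in which the jaws open and shut, and the axes are right-handed (so a half turn about y gives the same grasp; the last joint's range is limited). The gripper opens to 85 mm and grips with 20 to 120 N. Pads are 22 mm wide; open, the fingers measure 114 mm over their backs; the gripper's body (76 mm by 85 mm) begins 54 mm behind the grasp point. The pads swing forward as they close: fully open they stand 13 mm farther back than shut.
Start: joints at [1.058, 0.3, 1.521, -0, 1.321, -0.067], TCP at [237.145, 496.238, 250.281] pointing down, gripper open.
Joint ranges: [-3.03, 3.03], [-0.79, 2.21], [0.23, 2.52], [-1.04, 4.18], [0, 3.07], [-2.55, 2.55]. Speed limits (rad/s): [2.22, 2.22, 2.57, 3.14, 3.14, 3.14].

INTERFACE

Orientations are given as a unit quaternion [w, x, y, z].
In Python, from rig import bot gives the robot as it stands. Calls block until the motion is done:
- bot.move_to(position, orientation): joint-space move of the TCP to a pose.
- bot.servo_line(position, attitude=None, speed=150, until_force=None): straight line of the TCP; attitude=None keeps the orientation; speed is the mean speed in mm/s. With until_force (N) it stops when the force on the tool has changed by that much, and returns True; else False.
- bot.move_joints(angles): joint-space move.
- bot.move_gripper(opening, grip_force=None): finger opening in mm; grip_force is the grip in N (None keeps the last); returns when the fingers have stopped.
- bot.dwell(seconds).
- bot.ik(position, orientation): joint angles nearest the present ones, or None.
- bot.read_state(): the state.
- bot.read_camera(name): name is "scene" or "top" or "wrist"; returns a dict with "image" (384x512x3 uint8, blue, green, red), "depth" (384x512 float32, mm along the optical axis (not along the pixel's ray), 0 where there is no reading), "fovy" (degrees; the focal length in pixels is half the picture's height over the tangent of half this angle, whatever the lens; pixels are square), "cx", "cy" (the principal point, pixels), "eye" and "attitude" of the camera in the world; the wrist camera has in their place "mount" (4x4, takes a point from camera to tool coordinates, whose origin is the TCP and whose axes are the tool frame's). Camera axes: x right, y down, z forward; pixel columns grow to the right and rows downward; lengths in mm; the calibration is good to about 2 mm. A picture is of the moment at which its call begins: read the wrist's pose just before it.
A pose or a line that the arm cannot do raises bot.MotionError and nothing moves.
- bot.finish_job(): hands the job in, once; it reports no verdict.
The state is a dict: "clock": time; "joint_positions": joint angles; "qvel": joint speeds; "effort": joint torques, N m; "ee_pos": TCP position; "tool_rot": TCP orientation; "ft_force": force on the tool from outside, world axes, zero at the start; "moment": the same for the moment, N m; "grip_width": finger opening in mm.
Only numpy, scipy, OpenCV 4.12 (cv2) and the standard library are available. Lean on these libraries where they do the work, as an engineer would, in place of code of your own. Each camera call takes 0.05 s, during which the arm holds its last target. There are 200 camera calls.

## Working session

There is one attempt and no reset: what is moved stays moved. The work goes in short steps, each a Python script; the robot and the scene stay as the last script left them, time stands still between calls to the robot, and variables do not carry over. Pictures are saved under pics/ and viewed, about 8 in all and at most 12, crops included, and the job is handed in when it is done.

```bash
ls; mkdir -p pics
python3 - <<'E'
from rig import bot
import cv2,numpy as np
s=bot.read_state();print({k:np.round(v,3) for k,v in s.items()})
a=bot.read_camera("top");b=bot.read_camera("scene")
for c in(a,b):print(c['fovy'],c['cx'],c['cy'],c['eye'],c['attitude'])
np.savez('top.npz',**a)
cv2.imwrite('pics/a.png',cv2.resize(a['image'],(800,600),interpolation=cv2.INTER_CUBIC));cv2.imwrite('pics/b.png',b['image'])
E
```

```text
pics
{'clock': np.float64(0.0), 'joint_positions': array([ 1.058,  0.3  ,  1.522,  0.   ,  1.321, -0.067]), 'qvel': array([ 0.001,  0.   ,  0.002, -0.001,  0.   ,  0.   ]), 'effort': array([ 1.0000e-03, -5.4349e+01, -3.6181e+01,  0.0000e+00,  4.0000e-03,
        0.0000e+00]), 'ee_pos': array([237.032, 496.056, 249.71 ]), 'tool_rot': array([-0.598,  0.598,  0.377, -0.377]), 'ft_force': array([-0.235,  0.301,  0.577]), 'moment': array([-0.001, -0.031,  0.005]), 'grip_width': np.float64(85.78)}
56.48877752830994 253.26513023826402 192.07496162411053 [411.51467116  11.88179105 922.86245761] [ 0.05851095 -0.70469126  0.7048839  -0.05590512]
55.64625448282615 263.33371946956345 191.83950810787425 [ 234.51768983 -502.49057953  686.05238837] [-0.36359704  0.89456577 -0.23845049  0.10339553]
```

View pics/a.png

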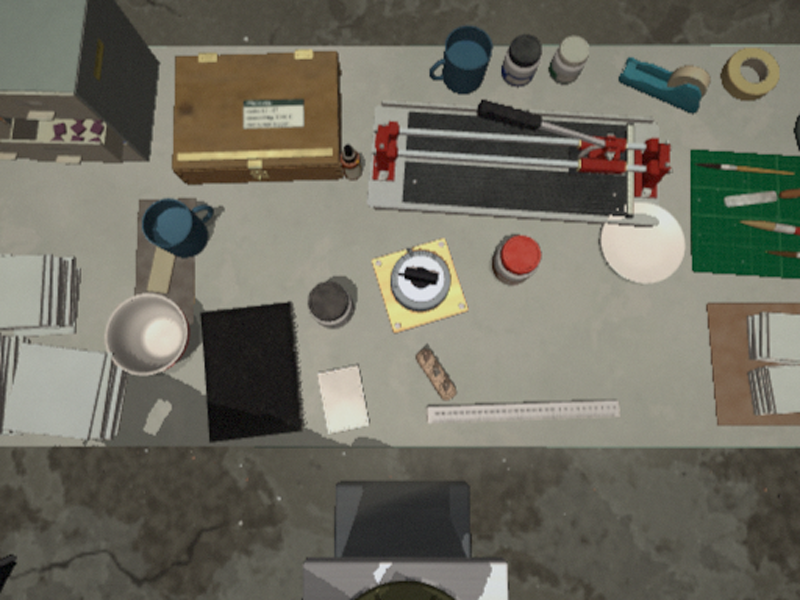

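The top view shows the timer at about (420,278) in the 800 px picture, the black-lid jar at (330,302), the red-lid jar at (517,258) and the cone pack at (436,372). Next I localise the timer and look at it with the wrist camera.

```bash
cat > h.py <<'E'
import numpy as np,cv2
from scipy.spatial.transform import Rotation as R
def rot(q): return R.from_quat(q,scalar_first=True)
def cam_pose(c,s=None):
    if 'mount' in c:
        T=np.array(c['mount']);Rt=rot(s['tool_rot']).as_matrix()
        return Rt@T[:3,:3],Rt@T[:3,3]+s['ee_pos']
    return rot(c['attitude']).as_matrix(),np.array(c['eye'])
def foc(c): return 192/np.tan(np.radians(c['fovy'])/2)
def onplane(c,uv,z,s=None):
    M,e=cam_pose(c,s);f=foc(c)
    d=M@np.array([(uv[0]-c['cx'])/f,(uv[1]-c['cy'])/f,1]);return e+d*(z-e[2])/d[2]
def proj(c,p,s=None):
    M,e=cam_pose(c,s);q=M.T@(np.asarray(p,float)-e);return foc(c)*q[:2]/q[2]+[c['cx'],c['cy']]
def down(yaw): # tool y down; jaw axis x at angle yaw in world
    x=np.array([np.cos(yaw),np.sin(yaw),0]);y=np.array([0,0,-1.]);
    return R.from_matrix(np.c_[x,y,np.cross(x,y)]).as_quat(scalar_first=True)
E
python3 - <<'E'
from rig import bot
from h import *
c=np.load('top.npz')
for n,uv,z in [('timer',(420,279),62),('blk',(330,302),85),('red',(519,254),85),('cone',(436,372),40)]:
    print(n,onplane(c,np.array(uv)*.64,z).round(1))
s=bot.read_state();w=bot.read_camera('wrist');print(np.round(w['mount'],3),w['fovy'],w['cx'],w['cy'])
Rm=rot(s['tool_rot']);print(Rm.as_matrix().round(3))
t=onplane(c,np.array((420,279))*.64,62)
for y in np.arange(-3.1,3.1,.3):
    q=bot.ik([t[0],t[1],240],down(y)); print(round(y,1),None if q is None else np.round(q,2))
E
```

```text
timer [585.8 -23.1  62. ]
blk [545.6 114.9  85. ]
red [ 620.3 -174.8   85. ]
cone [441.5 -48.   40. ]
[[ 1.00000e+00  1.00000e-03 -1.00000e-03 -4.83000e-01]
 [ 2.00000e-03 -2.59000e-01  9.66000e-01 -1.23562e+02]
 [ 0.00000e+00 -9.66000e-01 -2.59000e-01  6.63700e+01]
 [ 0.00000e+00  0.00000e+00  0.00000e+00  1.00000e+00]] 67.13017211661992 258.894914075743 186.7935604361373
[[ 0.431 -0.001 -0.902]
 [ 0.902 -0.001  0.431]
 [-0.001 -1.     0.   ]]
-3.1 None
-2.8 None
-2.5 [-0.1   0.39  1.43  0.    1.33  2.4 ]
-2.2 [-0.1   0.39  1.43  0.    1.33  2.1 ]
-1.9 [-0.1   0.39  1.43 -0.    1.33  1.8 ]
-1.6 [-0.1   0.39  1.43 -0.    1.33  1.5 ]
-1.3 [-0.1   0.39  1.43 -0.    1.33  1.2 ]
-1.0 [-0.1   0.39  1.43 -0.    1.33  0.9 ]
-0.7 [-0.1   0.39  1.43 -0.    1.33  0.6 ]
-0.4 [-0.1   0.39  1.43 -0.    1.33  0.3 ]
-0.1 [-0.1   0.39  1.43 -0.    1.33 -0.  ]
0.2 [-0.1   0.39  1.43 -0.    1.33 -0.3 ]
0.5 [-0.1   0.39  1.43 -0.    1.33 -0.6 ]
0.8 [-0.1   0.39  1.43 -0.    1.33 -0.9 ]
1.1 [-0.1   0.39  1.43 -0.    1.33 -1.2 ]
1.4 [-0.1   0.39  1.43 -0.    1.33 -1.5 ]
1.7 [-0.1   0.39  1.43 -0.    1.33 -1.8 ]
2.0 [-0.1   0.39  1.43 -0.    1.33 -2.1 ]
2.3 [-0.1   0.39  1.43 -0.    1.33 -2.4 ]
2.6 None
2.9 None
```

Run:
```python
from rig import bot
from h import *
import pickle
bot.move_to([586,-23,175],down(-0.1));bot.dwell(.3)
s=bot.read_state();w=bot.read_camera('wrist');pickle.dump((s,w),open('w1.pkl','wb'))
p=proj(w,[586,-23,62],s);print(p,s['clock'],s['ee_pos'],s['ft_force'])
u,v=p.astype(int);r=(max(u-100,0),max(v-75,0));print(r)
cv2.imwrite('pics/c.png',cv2.resize(w['image'][r[1]:r[1]+150,r[0]:r[0]+200],None,fx=4,fy=4,interpolation=cv2.INTER_CUBIC))
```

```text
[260.2042304  188.79410875] 2.7 [586.01812854 -22.68826785 175.03666088] [-0.54080346  0.81092552 -0.26058345]
(np.int64(160), np.int64(113))
```

View pics/c.png

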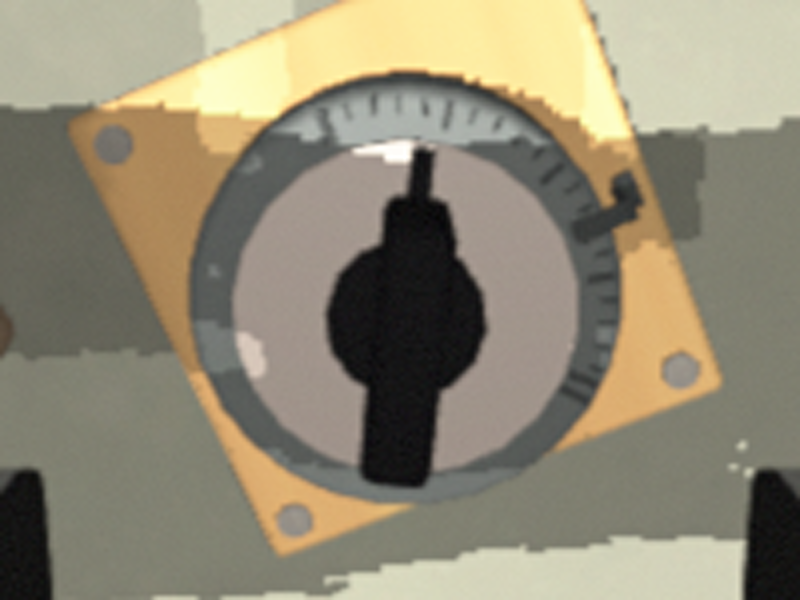

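The wrist crop shows the dial centred near (405,310), the pointer tip at (424,150) and the clip from (578,232) to (635,205). The zero tick is at about (325,125) and the double tick at (577,388).

```bash
cat >> h.py <<'E'
def circ(P):
    P=np.array(P);A=np.c_[2*P[:,:2],np.ones(len(P))];x=np.linalg.lstsq(A,(P[:,:2]**2).sum(1),rcond=None)[0]
    return x[:2],np.sqrt(x[2]+x[:2]@x[:2])
E
python3 - <<'E'
from h import *
import pickle
s,w=pickle.load(open('w1.pkl','rb'))
g=lambda u,v,z:onplane(w,((u+.5)/4+160-.5,(v+.5)/4+113-.5),z,s)
d=circ([g(*p,62.5) for p in [(232,310),(578,310),(480,155),(330,155),(270,420),(530,430),(250,240),(558,235)]])
h=circ([g(*p,58) for p in [(190,300),(620,300),(410,72),(415,503),(250,145),(235,440)]]);print(d,h)
b=np.array([g(*p,95.5) for p in [(389,203),(446,203),(428,484),(363,478)]]);print('bar',b.round(1),b.mean(0))
c=(d[0]+h[0])/2
ang=lambda p:np.arctan2(*(p[:2]-c)[::-1])
z=ang(g(325,125,58))
for n,p in dict(ptr=(424,150,64),ptrbase=(416,195,64),clipin=(578,232,60.5),clipout=(632,208,60.5),zero=(325,125,58),top=(577,388,58)).items():
    P=g(*p);print(n,P.round(1),'r',np.hypot(*(P[:2]-c)).round(1),'ang',ang(P).round(3),'cw from zero',((z-ang(P))%(2*np.pi)).round(3))
k=[g(*p,12)[:2] for p in [(113,145),(681,370),(295,520)]];print('board', np.arctan2(*(k[1]-k[2])[::-1]),np.arctan2(*(k[0]-k[2])[::-1]), (k[0]+k[1])/2)
E
```

```text
(array([586.31495472, -25.58443294]), np.float64(37.07842067476828)) (array([586.12879676, -23.58870116]), np.float64(47.40518258093726))
bar [[586.2   5.2  95.5]
 [596.3   4.2  95.5]
 [588.2 -49.4  95.5]
 [576.  -47.   95.5]] [586.68411185 -21.76813729  95.5       ]
ptr [593.6   9.5  64. ] r 34.9 ang 1.358 cw from zero 0.512
ptrbase [5.911e+02 5.000e-01 6.400e+01] r 25.6 ang 1.378 cw from zero 0.492
clipin [624.2 -11.3  60.5] r 40.2 ang 0.336 cw from zero 1.533
clipout [635.7  -7.3  60.5] r 52.4 ang 0.336 cw from zero 1.534
zero [573.8  15.9  58. ] r 42.4 ang 1.87 cw from zero 0.0
top [622.3 -46.8  58. ] r 42.4 ang -0.553 cw from zero 2.422
board 0.29894417339456314 1.8703822952299 [586.52267183 -25.23976485]
```

Bar and pads agree: axis ≈ (586.3, −24.5), pointer 0.50 rad, clip 1.53 rad. The start yaw leaves too little wrist range for the farthest possible stop, so I'll turn 1.5 rad and then regrasp half a turn round.

```bash
cat >> h.py <<'E'
C=[586.4,-24.2]
def show(bot,t=''):
    s=bot.read_state();x=rot(s['tool_rot']).as_matrix()[:,0]
    print(t,'t%.1f'%s['clock'],'yaw %.3f'%np.arctan2(x[1],x[0]),'F',s['ft_force'].round(1),'M',s['moment'].round(3),'w%.1f'%s['grip_width'],s['ee_pos'].round(1),flush=True);return s
E
python3 - <<'E'
from rig import bot
from h import *
y=1.368-np.pi/2
bot.move_to([*C,125],down(y));bot.servo_line([*C,90],speed=60);show(bot,'down')
bot.move_gripper(5,30);show(bot,'grip')
for i in range(1,7):
    bot.move_to([*C,90],down(y-.25*i));s=show(bot)
    if np.hypot(*s['ft_force'][:2])>15 or abs(s['moment'][2])>.2: break
E
```

```text
down t3.8 yaw -0.203 F [-0.4  0.3 -0.1] M [-0.022  0.018  0.032] w85.4 [586.5 -24.2  90.2]
grip t4.5 yaw -0.203 F [ 6.2 -1.5 -1.6] M [-0.242 -0.936  0.021] w13.5 [587.2 -24.4  90.4]
 t4.8 yaw -0.454 F [ 6.3 -1.1 -1.6] M [-0.151 -1.002  0.022] w13.9 [587.2 -24.4  90.4]
 t5.2 yaw -0.704 F [ 6.8 -0.4 -2.5] M [-0.065 -1.131  0.044] w13.6 [587.3 -24.3  90.4]
 t5.5 yaw -0.954 F [ 8.   0.5 -2.5] M [-0.044 -1.189 -0.007] w13.7 [587.4 -24.4  90.4]
 t5.8 yaw -1.204 F [ 7.7 -1.9 -2.9] M [-0.082 -1.388 -0.015] w13.2 [587.5 -24.4  90.4]
 t6.2 yaw -1.454 F [ 8.7 -1.8 -3.6] M [-0.148 -1.536 -0.024] w13.7 [587.5 -24.4  90.4]
 t6.5 yaw -1.704 F [ 8.  -1.4 -3.9] M [-0.244 -1.594 -0.003] w13.6 [587.6 -24.5  90.4]
```

```bash
sed -i 's/^C=.*/C=[588.3,-24.5]/' h.py
cat >> h.py <<'E'
def turn(bot,y):
    bot.move_to([*C,90],down(y));bot.dwell(.1);L=[]
    for _ in range(4): L.append(bot.read_state());bot.dwell(.03)
    m=np.mean([l['moment'] for l in L],0);f=np.mean([l['ft_force'] for l in L],0);x=rot(L[-1]['tool_rot']).as_matrix()[:,0]
    a=np.arctan2(x[1],x[0]);print('t%.1f'%L[-1]['clock'],'cmd %.3f yaw %.3f'%(y,a),'Mz %.3f'%m[2],'F',f.round(1),flush=True);return m[2],a
E
python3 - <<'E'
from rig import bot
from h import *
y=1.704*-1
bot.move_to([*C,90],down(y));show(bot,'shift')
bot.move_gripper(85);bot.servo_line([*C,125],speed=80)
y+=np.pi;bot.move_to([*C,125],down(y));bot.servo_line([*C,90],speed=60);show(bot,'open')
bot.move_gripper(5,30);show(bot,'grip')
turn(bot,y);turn(bot,y-.2);turn(bot,1.09);m0,_=turn(bot,1.04)
E
```

```text
shift t6.8 yaw -1.704 F [-3.4 -1.7  4.7] M [-0.043  0.614 -0.033] w13.1 [588.2 -24.6  90.3]
open t11.5 yaw 1.438 F [-0.1  0.1 -0.1] M [ 0.038  0.034 -0.023] w85.0 [588.4 -24.5  90.2]
grip t12.1 yaw 1.438 F [-1.4 -1.4  2.9] M [-0.335  0.308 -0.048] w13.5 [588.3 -24.7  90.2]
t12.6 cmd 1.438 yaw 1.438 Mz 0.006 F [-1.9 -3.7  4.8]
t13.1 cmd 1.238 yaw 1.238 Mz -0.007 F [-2.6 -5.   5.8]
t13.6 cmd 1.090 yaw 1.090 Mz 0.020 F [-2.8 -5.5  5.6]
t14.1 cmd 1.040 yaw 1.040 Mz 0.023 F [-2.7 -5.9  5.5]
```

Run:
```python
from rig import bot
from h import *
y=1.04
while y>.36:
    y-=.04 if y>.95 else .03
    m,a=turn(bot,y)
    if abs(m)>.14: break
show(bot)
```

```text
t14.6 cmd 1.000 yaw 1.000 Mz 0.048 F [-2.6 -5.7  5.6]
t15.0 cmd 0.960 yaw 0.960 Mz 0.053 F [-2.7 -6.   5.6]
t15.5 cmd 0.920 yaw 0.920 Mz 0.019 F [-3.  -5.8  5.2]
t16.0 cmd 0.890 yaw 0.890 Mz 0.046 F [-3.  -6.2  5.6]
t16.5 cmd 0.860 yaw 0.860 Mz 0.036 F [-2.9 -6.4  5.5]
t17.0 cmd 0.830 yaw 0.830 Mz 0.038 F [-3.3 -6.1  6.2]
t17.5 cmd 0.800 yaw 0.800 Mz 0.065 F [-3.7 -6.3  5.6]
t17.9 cmd 0.770 yaw 0.770 Mz 0.037 F [-3.4 -6.7  5.9]
t18.4 cmd 0.740 yaw 0.740 Mz 0.034 F [-3.3 -6.3  5.9]
t18.9 cmd 0.710 yaw 0.710 Mz 0.031 F [-3.4 -6.3  6.2]
t19.4 cmd 0.680 yaw 0.680 Mz 0.013 F [-3.6 -6.5  6.2]
t19.9 cmd 0.650 yaw 0.650 Mz 0.101 F [-3.6 -6.9  6.1]
t20.4 cmd 0.620 yaw 0.620 Mz 0.183 F [-3.8 -6.9  5.7]
 t20.4 yaw 0.620 F [-4.1 -6.   6. ] M [-1.236  0.68   0.173] w13.6 [588.2 -25.   90.1]
```

Moment rise of about 2 Nm/rad from yaw 0.68 on: this is the stop. I'll press 0.02 rad further (about 0.22 N m expected), then go back to the clip.

Run:
```python
from rig import bot
from h import *
import pickle
turn(bot,.60); bot.dwell(.3)
s=bot.read_state();w=bot.read_camera('wrist');pickle.dump((s,w),open('w2.pkl','wb'))
for y in (.8,1.1,1.4,1.65,1.8,1.87,1.915): turn(bot,y)
bot.move_gripper(85);show(bot,'rel');bot.servo_line([*C,175],speed=100)
bot.move_to([*C,175],down(-0.1));bot.dwell(.3)
s=bot.read_state();v=bot.read_camera('wrist');pickle.dump((s,v),open('w3.pkl','wb'))
u=proj(v,[586.3,-24.5,62],s).astype(int);print(u,s['clock'])
cv2.imwrite('pics/d.png',cv2.resize(v['image'][u[1]-75:u[1]+75,u[0]-100:u[0]+100],None,fx=4,fy=4,interpolation=cv2.INTER_CUBIC))
cv2.imwrite('pics/e.png',w['image'])
```

```text
t20.8 cmd 0.600 yaw 0.600 Mz 0.215 F [-3.5 -6.4  5.9]
t21.7 cmd 0.800 yaw 0.800 Mz 0.011 F [-3.2 -6.3  5.3]
t22.4 cmd 1.100 yaw 1.100 Mz -0.000 F [-2.2 -5.4  4.7]
t23.0 cmd 1.400 yaw 1.400 Mz 0.008 F [-2.1 -4.8  4.9]
t23.6 cmd 1.650 yaw 1.650 Mz -0.018 F [-2.5 -3.   5.8]
t24.1 cmd 1.800 yaw 1.800 Mz -0.003 F [-2.6 -2.9  5.4]
t24.6 cmd 1.870 yaw 1.870 Mz -0.022 F [-2.9 -2.7  5.3]
t25.0 cmd 1.915 yaw 1.915 Mz -0.039 F [-2.3 -2.6  6. ]
rel t25.8 yaw 1.915 F [-0.6  0.1  0.4] M [ 0.037 -0.012  0.093] w84.7 [588.3 -24.5  90. ]
[257 188] 28.8083
```

View pics/d.png

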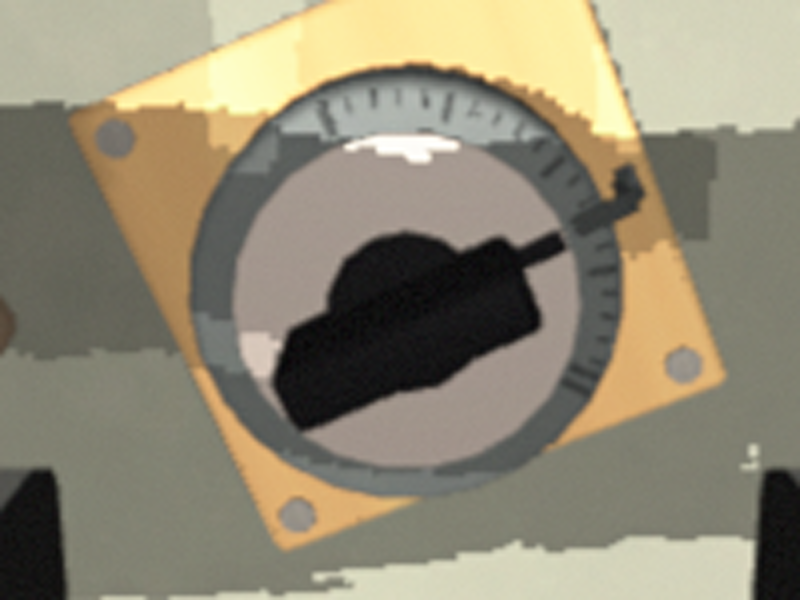

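View pics/e.png

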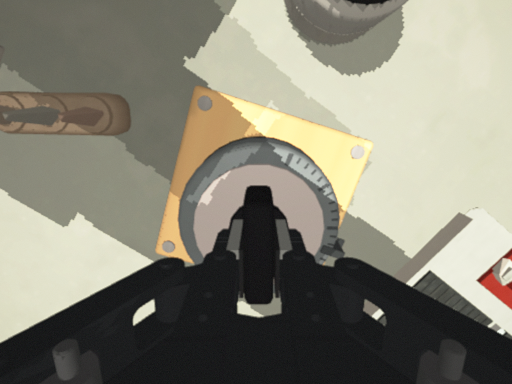

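Picture d shows the pointer tip at (562,239), nearly in line with the clip (578,226)–(635,203). Picture e shows the bar held between the pads at the stop. Now the angles.

Run:
```python
from h import *
import pickle
s,w=pickle.load(open('w3.pkl','rb'))
g=lambda u,v,z:onplane(w,((u+.5)/4+157-.5,(v+.5)/4+113-.5),z,s)
d=circ([g(*p,62.5) for p in [(232,303),(580,303),(480,148),(330,150),(270,412),(530,422),(250,235),(560,228)]])
k=[g(*p,12)[:2] for p in [(115,138),(683,365),(298,514)]];print(d,'board',np.arctan2(*(k[1]-k[2])[::-1]),(k[0]+k[1])/2)
c=d[0]
for n,p in dict(ptr=(560,240,64),ptrbase=(524,259,64),clipin=(578,226,60.5),clipout=(632,202,60.5),zero=(326,118,58),top=(577,382,58)).items():
    for cc in (c,np.array([586.4,-24.3])):
        P=g(*p);print(n,P.round(1),'r',np.hypot(*(P[:2]-cc)).round(1),'ang',np.arctan2(*(P[:2]-cc)[::-1]).round(3))
v=w['image'][113:263,157:357][40:80,115:170];cv2.imwrite('pics/f.png',cv2.resize(v,None,fx=14,fy=14,interpolation=cv2.INTER_CUBIC))
```

```text
(array([586.42997885, -25.65040219]), np.float64(36.98598366548002)) board 0.2963474245087741 [586.44565715 -25.26687613]
ptr [619.7 -13.4  64. ] r 35.5 ang 0.352
ptr [619.7 -13.4  64. ] r 35.1 ang 0.315
ptrbase [612.  -16.7  64. ] r 27.1 ang 0.336
ptrbase [612.  -16.7  64. ] r 26.7 ang 0.288
clipin [624.1 -11.6  60.5] r 40.2 ang 0.357
clipin [624.1 -11.6  60.5] r 39.7 ang 0.325
clipout [635.6  -7.6  60.5] r 52.3 ang 0.351
clipout [635.6  -7.6  60.5] r 51.9 ang 0.327
zero [574.   15.7  58. ] r 43.2 ang 1.863
zero [574.   15.7  58. ] r 41.9 ang 1.872
top [622. -47.  58.] r 41.5 ang -0.541
top [622. -47.  58.] r 42.2 ang -0.568
```

View pics/f.png

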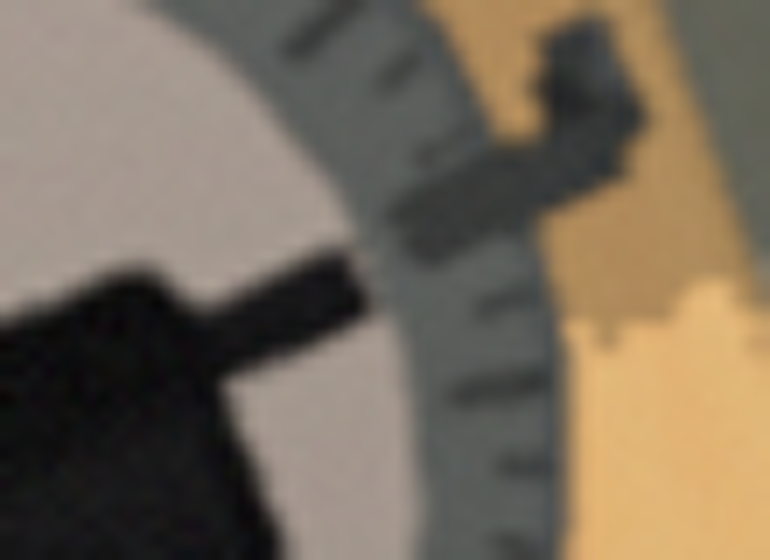

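Pointer and clip agree within about 0.01 rad (0.352 vs 0.354, or 0.315 vs 0.326, depending on the centre used). The crop shows the pointer tip at (357,278) aimed at the clip's inner end at (415,235). The clip and board haven't moved, so I'm handing in.

Run:
```python
from rig import bot
from h import *
show(bot);print(bot.finish_job())
```

```text
t28.9 yaw -0.100 F [ 0.   0.3 -0.5] M [-0.061 -0.041  0.035] w84.9 [588.3 -24.5 175. ]
the job is handed in; nothing more can be done
None
```

The timer is set and handed in at 28.9 s. I turned the dial clockwise past the top mark to its stop, then back to the clip, and let go.

- **Stop:** I regrasped once on the way, because the wrist could not have reached the farthest possible stop in one turn. The moment stayed near 0.04 N m, then rose steadily from about 0.4 rad past the top mark. I ended the push at about 0.215 N m, roughly 0.11 rad of twist. That is over the 0.12 N m needed and under the 0.32 N m limit.
- **Pointer:** After release, the wrist picture put the pointer within about 0.01 rad of the clip, depending on which dial centre I used. I'd put the measuring error at about 0.02 rad.
- **Clip, jars and cone pack:** The clip measured the same before and after, within that error. The arm stayed clear of the jars and cone pack, and no unexpected contact forces showed. I did not measure them again at the end.
- **Disagreement:** My image estimates of the dial centre differed by about 2 mm. The grip forces suggested it lay about 1 to 2 mm further in x, so I shifted the grasp by that much before regrasping. Side forces stayed below about 9 N throughout.

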